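Put the pulley to wash in the bench-top parts washer

TASK

Put the wash basket, with the pulley in it, into the red parts washer: open the lid right up, hang the basket inside the tub by its own hook over the rim opposite the lid's hinge, so that it hangs clear of the tub's floor, and let go of it. Then shut the lid fully, and only once it is shut, press the green start button on the grey pump box and let it spring back. Keep the pulley in the basket, and do not disturb the bottle, the jar or the brush.

Things in the scene. Friction and masses are not known exactly. Their poses are not given: they have to be found in the camera images.
- tub: Red steel tub of a parts washer, fixed: 260 x 220 mm (x by y), rim 140 mm above the bench, walls 6 mm thick, inside floor 18 mm up. Origin on the bench under its centre. Lid hinged along its +y wall; the hanging rim is its -y wall. Grey pump box 70 x 100 mm, 100 mm high, against its -x wall, centred at x -165, y 70 mm; a brass drain cock sticks 30 mm out of that wall at y -70, 32 mm up.
- rim (a point): Top of the tub's hanging rim (the -y wall), at its middle and in the middle of its 6 mm thickness: tub x 0, y -107, z 140 mm. Axes as the tub's.
- lid (a joint): Angle of the red lid, rad: 0 shut, grows as its free edge (tub's -y side) rises; stop 1.75. Stiff hinge, 0.75 N m: the lid stays where it is left. About 7 N up at the handle lifts it, under 6 N on the outer face shuts it. Plate 272 x 232 mm, free edge 228 mm from the hinge, outer face 14 mm over the rim when shut. A 97 mm gap in the middle of the skirt under its free edge clears the basket's hook.
- lid_hinge (a point): Middle of the lid's hinge line: tub x 0, y 112, z 140.5 mm. Hinge line along the tub's x. Its axes turn with the lid; with the lid shut they are the tub's.
- lid_handle (a point): Middle of the black bow handle on the lid's outer face: round bar 12 mm thick, 100 mm long, parallel to the hinge (along x), 185 mm from the hinge line, its middle 38 mm above the lid's outer face (52 mm above the hinge line when shut), open underneath between its end posts. Axes turn with the lid.
- start_top (a point): Centre of the top of the round green start button, 32 mm across, on top of the pump box, facing up (122 mm above the bench).
- start (a joint): How far the start button is pressed in, m: 0 out, 0.006 fully in. Spring return, 5 N fully in; it counts as pressed beyond 0.004.
- basket: Loose wire basket, 140 mm (x) by 110 mm (y), 50 mm deep, 0.3 kg, upright. Origin: centre of its underside. Strap arch handle along y; at the arch's -y end a 40 mm wide strap hook: strap outer face y -59 mm, hook top's underside z 98 (top 102), leg inner face y -76 (throat 17 mm wide), outer face y -80, leg down to z 66 with its tip flared out to y -85. Its load of 0.3 kg lies loose in it.
- basket_grip (a point): Middle of the blue grip on the basket's arch handle, 88 mm above the basket's underside on its vertical centre line: a bar 14 mm thick (along the basket's x), 16 mm high, 80 mm long along the basket's y, free below and beside. Axes as the basket's.
- basket_hook (a point): Middle of the hook's throat at the underside of the hook's top: basket x 0, y -67.5, z 98 mm. When the basket hangs, this point lies on the rim and the basket leans up to 0.13 rad, its foot against the tub's wall.
- pulley: Dark steel belt pulley lying loose in the basket, 72 mm across, 22 mm high with a 32 mm hub to 34 mm, 0.28 kg. Origin at the centre of its underside.
- cleaner_bottle: White bottle with red cap, 68 mm across, 170 mm high, standing. Origin under its centre.
- bolt_jar: Amber glass jar, 72 mm across, 90 mm high, standing. Origin under its centre.
- brush: Parts brush lying on the bench, 180 mm long along its x. Origin under its middle.

How it is judged:
By the outcome, as a careful person would: the job done as asked, in the order asked, and still so for the second after the job is handed in, with the robot touching nothing.
It also fails if it takes over 72 s, if anything falls off the work surface, if the arm or the gripper's body presses on something with over 40 N, if the wrist force passes 120 N, or if a joint passes its speed limit or range.

ROBOT

A 7-joint arm with a two-finger parallel gripper is mounted at the origin on the work surface. World frame = base frame: x ahead of the robot, y to its left, z up, the work surface at z = 0. Lengths are in m, angles in rad, forces in N, time in s.
With the tool pointing down it reaches from about 0.4 to 0.875 m from the base axis. Payload 19.3 kg.
Tool frame: the origin (TCP) lies at the very end of the fingers, on their centre line; the grasp point (between the pads) lies 19 mm behind it; z points along the fingers, y is the direction in which the jaws open and shut (so a half turn about z gives the same grasp; the last joint's range is limited). The gripper opens to 85 mm and grips with 20 to 120 N. Pads are 22 mm wide; open, the fingers measure 114 mm over their backs; the gripper's body (76 mm by 85 mm) begins 54 mm behind the grasp point. The pads swing forward as they close: fully open they stand 13 mm farther back than shut.
Start: joints at [1.06, 0.521, -0.036, 1.599, 0.021, 1.021, -0.113], TCP at [0.267, -0.565, 0.231] pointing down, gripper open.
Joint ranges: [-2.91, 2.91], [-0.3, 2.13], [-1.5, 1.42], [0.17, 2.43], [-1.26, 4.41], [0.16, 1.93], [-2.52, 2.52]. Speed limits (rad/s): [1.89, 1.89, 2.39, 2.39, 3.01, 3.01, 3.01].

INTERFACE

Orientations are given as [roll, pitch, yaw] about the fixed x, y, z axes, in that order (R = Rz(yaw) Ry(pitch) Rx(roll)).
In Python, from workcell import bot, grab_frame, calibration, workorder gives the robot as it stands.
- The arm moves only by the tool move_arm, never from a script. Its arguments are lists of equal length, an entry for each row: "jaw": the closure in counts, from 0 (fully open) to 255 (shut); "dp": the shift along the tool's x, y, z in units of 800 mm (1.0 is 800 mm), a list of three; "rotation": the turn, a rotation vector about the tool's x, y, z in units of pi rad (1.0 is pi rad), a list of three. In form: {"jaw": [jaw, ...], "dp": [[dx, dy, dz], ...], "rotation": [[rx, ry, rz], ...]}. A call has 1 to 10 rows; each row shifts and turns the commanded pose from where the row before left it, along the tool's axes as they then stand; what a row does not reach is not made up. A row lasts 1/8 s, in which the tool goes at most 62.5 mm and 10.7 degrees, less where a joint would pass 70% of its speed; a pose out of reach is approached as far as the arm can. A call with a number of a shift or a turn outside -1 to 1 is refused whole. A call with a gripper value outside its range is refused whole. The fingers move at their own pace and stop on an object; "squeeze" is the grip in N (left out, the last holds). Time passes only in rows, so rows that do not move let the fingers close. It gives the time, the measured TCP pose, the force and the opening at its end, in the units of the state.
- bot.observe(): the state, without advancing time (a new reading comes with each control period).
- grab_frame(name): name is "scene" or "top"; returns the picture (384x512x3 uint8, blue, green, red); there is no depth.
- calibration(name): a dict with "camera_matrix" (3x3 intrinsics, pixels), "T" (4x4, takes a point from camera to world coordinates). Camera axes: x right, y down, z forward; pixel columns grow to the right and rows downward; lengths in m; the calibration is good to about 2 mm. A picture is of the moment at which its call begins. calibration takes no time and is no camera call.
- workorder.job_done(): hands the job in, once; it reports no verdict.
The state is a dict: "clock": time; "qpos": joint angles; "qd": joint speeds; "joint_efforts": joint torques, N m; "position": TCP position; "tool_rot": TCP orientation; "force": force on the tool from outside, world axes, zero at the start; "moment": the same for the moment, N m; "grip_width": finger opening in m.
Only numpy, scipy, OpenCV 4.12 (cv2) and the standard library are available. Lean on these libraries where they do the work, as an engineer would, in place of code of your own. Each camera call takes 0.05 s, during which the arm holds its last target. There are 200 camera calls.

## Working session

There is one attempt and no reset: what is moved stays moved. The work goes in short steps, Python scripts to look and compute and a tool call to move; the robot and the scene stay as the last step left them, time stands still between calls to the robot, and variables do not carry over. Pictures are saved under pics/ and viewed, about 8 in all and at most 12, crops included, and the job is handed in when it is done.

Besides the shell and the picture viewer there is one more tool, called by a JSON object that holds its "method" and its "body". move_arm: Moves the arm, as the interface text tells. Shifts and turns lie within -1 to 1; 1 stands for 800 mm of shift or pi rad of turn. Its arguments: {"type":"object","properties":{"jaw":{"type":"array","items":{"type":"number"}},"dp":{"type":"array","items":{"type":"array","items":{"type":"number","minimum":-1,"maximum":1}}},"rotation":{"type":"array","items":{"type":"array","items":{"type":"number","minimum":-1,"maximum":1}}},"squeeze":{"type":"number"}},"required":["jaw","dp","rotation"]}

```bash
mkdir -p pics; ls; python3 - <<'E'
from workcell import bot, grab_frame, calibration
import cv2, numpy as np
print(bot.observe())
for n in ("scene","top"):
    im=grab_frame(n); cv2.imwrite(f"pics/{n}0.png",im)
    c=calibration(n); print(n,np.round(c["camera_matrix"],2).tolist(),np.round(c["T"],4).tolist())
E
```

```text
pics
{'clock': 0.0, 'qpos': array([ 1.05979391,  0.52203976, -0.03633692,  1.60002871,  0.021217  ,
        1.02114109, -0.11277571]), 'qd': array([-4.41350670e-04,  6.29180220e-04,  1.55381846e-03,  1.33711380e-03,
       -1.03514952e-03, -7.37029247e-05, -1.11930974e-04]), 'joint_efforts': array([ 4.04255172e-05, -9.27131510e+01,  1.97994389e+00, -3.69939709e+01,
        1.77733542e-02,  8.19994777e-03, -1.75425464e-05]), 'position': array([ 0.26647358, -0.56494041,  0.23070219]), 'tool_rot': array([-3.14036542e+00,  1.00166744e-04,  4.40834314e-01]), 'force': array([0.10736855, 0.17697958, 0.93930208]), 'moment': array([-0.04110972, -0.01916233, -0.01263946]), 'grip_width': 0.08546201484735824}
scene [[415.29, 0.0, 263.57], [0.0, 415.29, 188.47], [0.0, 0.0, 1.0]] [[-0.409, 0.5725, -0.7106, 1.3217], [0.9125, 0.2618, -0.3142, 0.2574], [0.0062, -0.777, -0.6295, 0.8341], [0.0, 0.0, 0.0, 1.0]]
top [[346.63, 0.0, 256.78], [0.0, 346.63, 189.55], [0.0, 0.0, 1.0]] [[0.0026, -0.9909, 0.1348, 0.3826], [-0.9998, -0.0052, -0.0194, -0.0569], [0.02, -0.1347, -0.9907, 1.2159], [0.0, 0.0, 0.0, 1.0]]
```

View pics/scene0.png

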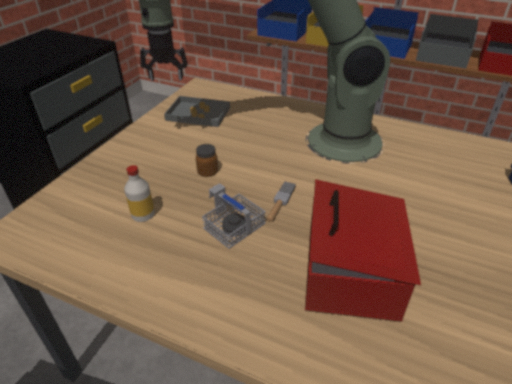

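View pics/top0.png

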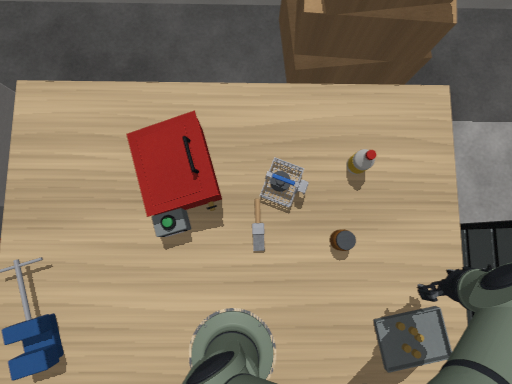

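The lid handle runs roughly radially at top (190,153). The button is at about (168,222), the basket grip at (283,181), and its hook at about (302,187). I'll enlarge crops to get exact pixels.

```bash
python3 - <<'E'
import cv2, numpy as np
t=cv2.imread("pics/top0.png"); s=cv2.imread("pics/scene0.png")
a=cv2.resize(t[105:250,120:320],(800,580),interpolation=cv2.INTER_CUBIC)
b=cv2.resize(s[170:325,195:420],(800,551),interpolation=cv2.INTER_CUBIC)
for im,(x0,y0,k) in ((a,(120,105,4)),(b,(195,170,800/225))):
    for u in range(x0//20*20+20,x0+230,20):
        p=int((u-x0)*k); cv2.line(im,(p,0),(p,6),(255,255,255),1); cv2.putText(im,str(u),(p,16),0,.35,(255,255,255))
    for v in range(y0//20*20+20,y0+160,20):
        p=int((v-y0)*k); cv2.line(im,(0,p),(6,p),(255,255,255),1); cv2.putText(im,str(v),(8,p),0,.35,(255,255,255))
cv2.imwrite("pics/ta.png",a); cv2.imwrite("pics/sa.png",b)
E
```

```text
(no output)
```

View pics/ta.png

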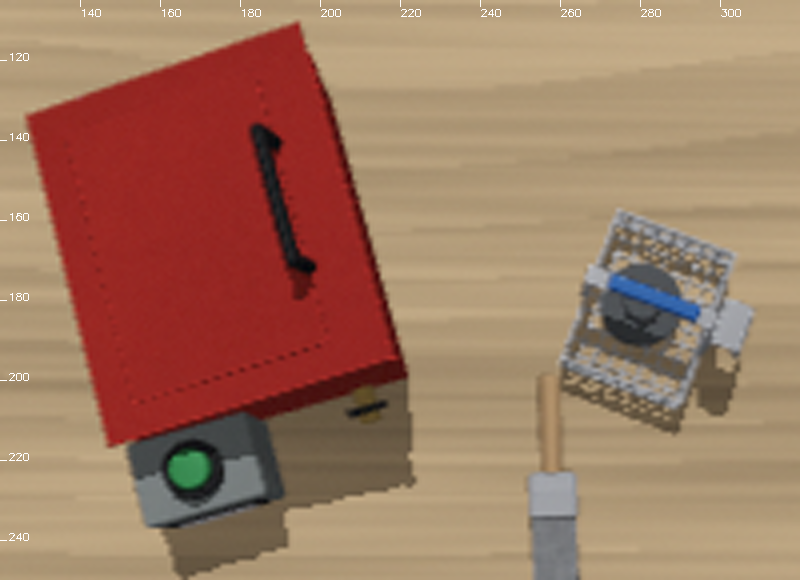

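View pics/sa.png

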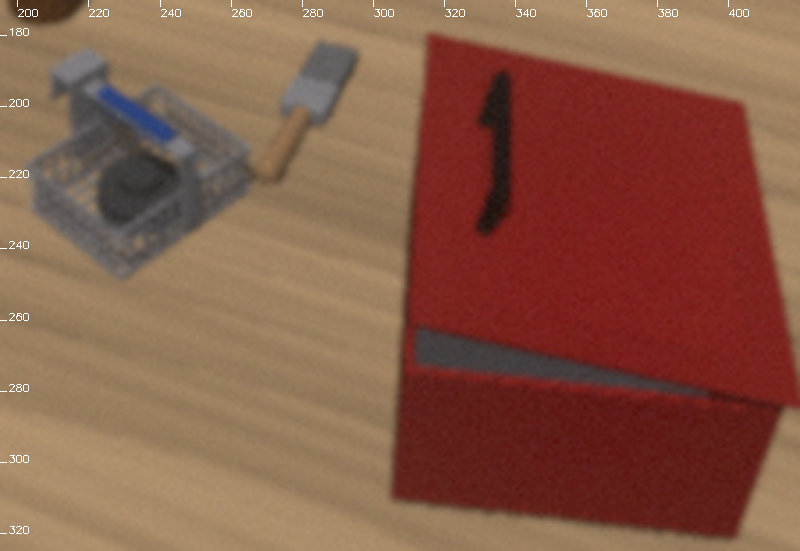

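Pixels read off. In both views the lid is slightly ajar: a grey gap on the +x side that widens towards the free edge. Now a joint fit of both cameras.

```bash
cat > h.py <<'E'
import numpy as np, cv2
from scipy.spatial.transform import Rotation as R
from scipy.optimize import least_squares
from workcell import calibration
C={n:calibration(n) for n in("scene","top")}
def proj(n,P):
    c=C[n]; T=np.linalg.inv(c["T"]); p=(T[:3,:3]@np.atleast_2d(P).T).T+T[:3,3]; q=p@c["camera_matrix"].T
    return q[:,:2]/q[:,2:]
def pose(p,P): # x,y,yaw
    return R.from_euler('z',p[2]).apply(np.atleast_2d(P))+[p[0],p[1],0]
def lidpt(a,P): # lid-frame -> tub frame; opening raises -y side
    return R.from_euler('x',-a).apply(np.atleast_2d(P))+[0,.112,.1405]
E
python3 - <<'E'
from h import *
obs=[]
L=lambda *P:('L',P); T=lambda *P:('T',P)
tub=[('top',L(.136,-.228,.0135),(194.5,110.5)),('top',L(.136,.004,.0135),(126.8,133.8)),('top',L(-.136,.004,.0135),(147,216.2)),
('top',T(-.165,.07,.122),(167.5,222)),('top',L(.05,-.185,.052),(185.5,137.5)),('top',L(-.05,-.185,.052),(193.2,171.2)),
('scene',L(-.136,-.228,.0135),(315.4,179.8)),('scene',L(-.136,.004,.0135),(403.7,198.7)),('scene',L(.136,.004,.0135),(419.4,283.9)),
('scene',T(.13,-.11,.14),(310.9,272.9)),('scene',T(.13,-.11,0),(305.2,310)),('scene',T(.13,.11,0),(402.3,321)),('scene',T(.13,.11,.14),(414.4,283.9)),
('scene',L(-.05,-.185,.052),(336.2,191)),('scene',L(.05,-.185,.052),(336.5,228))]
def f(p):
    r=[]
    for n,(k,P),uv in tub:
        Q=lidpt(p[3],P) if k=='L' else np.array([P]); r.append(proj(n,pose(p,Q))[0]-uv)
    return np.array(r)
s=least_squares(lambda p:f(p).ravel(),[.65,.2,.26,.1],loss='soft_l1'); print('tub',s.x); print(np.round(f(s.x),1).tolist())
p=s.x
for n,P in (('handle',lidpt(p[3],(0,-.185,.052))),('handle0',lidpt(0,(0,-.185,.052))),('rim',[(0,-.107,.14)]),('start',[(-.165,.07,.122)]),('hinge',[(0,.112,.1405)])): print(n,np.round(pose(p,P),4))
bk=[('top',(0,.04,.096),(272.5,175.75)),('top',(0,-.04,.096),(295,183.5)),('top',(0,-.0695,.102),(303.7,186.3)),
('top',(.07,.055,.05),(274.5,158)),('top',(.07,-.055,.05),(303.3,168.8)),('top',(-.07,-.055,.05),(290,205.5)),('top',(-.07,.055,.05),(260,195.8)),
('scene',(0,-.04,.096),(223.1,195.9)),('scene',(0,.04,.096),(244.5,207.7)),('scene',(0,-.0695,.102),(217,189))]
g=lambda p:np.array([proj(n,pose(p,P))[0]-uv for n,P,uv in bk])
s=least_squares(lambda p:g(p).ravel(),[.6,-.1,-.33],loss='soft_l1'); print('basket',s.x);print(np.round(g(s.x),1).tolist())
print('grip',pose(s.x,(0,0,.088)))
E
```

```text
tub [0.60305405 0.18319858 0.28849364 0.15470506]
[[-0.1, 0.5], [-1.4, 0.6], [-0.5, 1.5], [-0.8, 0.8], [-1.1, 0.9], [0.0, -0.7], [-0.7, -0.8], [0.3, -0.9], [1.7, -0.5], [-2.3, 0.3], [-1.0, 2.0], [-1.7, 2.4], [0.7, 0.8], [-0.8, 1.5], [-1.1, -6.0]]
handle [[0.6209 0.123  0.2204]]
handle0 [[0.6238 0.1132 0.1925]]
rim [[0.6335 0.0806 0.14  ]]
start [[0.425  0.2034 0.122 ]]
hinge [[0.5712 0.2906 0.1405]]
basket [ 0.56895978 -0.16507244 -0.33975865]
[[-0.9, -0.4], [-0.4, 0.0], [-0.3, -0.0], [-1.1, -0.6], [0.3, -0.8], [0.4, 0.8], [-0.2, -0.4], [0.4, -2.2], [-0.8, -0.7], [-0.6, -1.7]]
grip [[ 0.56895978 -0.16507244  0.088     ]]
```

Both fits are within about 1–2 px: the tub yaw is 0.288, the lid is ajar by about 0.155 rad, and the basket yaw is -0.34. Next is a small planner that prints rows, which I then write into the moves.

```bash
cat >> h.py <<'E'
from workcell import bot
TUB=np.array([.60305,.1832,.2885]); BK=np.array([.569,-.1651,-.3398])
X=np.array([np.cos(TUB[2]),np.sin(TUB[2]),0])
def tool(yaw,tilt=0): return R.from_rotvec(-tilt*X)*R.from_euler('z',yaw)*R.from_euler('x',np.pi)
def arc(a,tilt,back=.017): # tcp for lid angle a with bar held
    Rt=tool(TUB[2],tilt); return pose(TUB,lidpt(a,(0,-.185,.052)))[0]+Rt.apply([0,0,back]),Rt
def plan(wps,start=None):
    """wps: (pos,R,rows). prints dp, rotation"""
    o=bot.observe()
    p,q=(o["position"],R.from_euler('xyz',o["tool_rot"])) if start is None else start
    D=[];W=[]
    for P,Q,n in wps:
        for i in range(n,0,-1):
            d=np.round(q.inv().apply((np.array(P)-p)/i)/.8,4); w=np.round((q.inv()*Q).as_rotvec()/i/np.pi,4)
            D.append((d+0.).tolist());W.append((w+0.).tolist())
            p=p+q.apply(d*.8); q=q*R.from_rotvec(w*np.pi)
    for i in range(0,len(D),10): print('dp',D[i:i+10],'\nrot',W[i:i+10])
    print('max mm',max(np.linalg.norm(D,axis=1))*800,'deg',max(np.linalg.norm(W,axis=1))*180,'end',np.round(p,4))
def st():
    o=bot.observe(); print(round(o["clock"],2),np.round(o["position"],4),np.round(o["tool_rot"],3),np.round(o["force"],1),round(o["grip_width"],4),np.round(o["qpos"],2))
E
python3 - <<'E'
from h import *
o=bot.observe(); p0=o["position"]
P,Q=arc(.155,0); print(P)
plan([(p0+[0,0,.08],tool(.44),2),([P[0],P[1],.33],Q,16),(P,Q,2)])
E
```

```text
[0.62090453 0.12303916 0.20343692]
dp [[0.0, -0.0001, -0.05], [0.0, 0.0, -0.05], [0.048, -0.0368, -0.0015], [0.0476, -0.0373, -0.0015], [0.0472, -0.0377, -0.0015], [0.0469, -0.0382, -0.0015], [0.0465, -0.0386, -0.0015], [0.0462, -0.039, -0.0015], [0.0458, -0.0395, -0.0015], [0.0454, -0.0399, -0.0015]] 
rot [[-0.0002, 0.0, 0.0001], [-0.0001, 0.0, 0.0001], [0.0, 0.0, 0.003], [0.0, 0.0, 0.003], [0.0, 0.0, 0.003], [0.0, 0.0, 0.003], [0.0, 0.0, 0.003], [0.0, 0.0, 0.003], [0.0, 0.0, 0.003], [0.0, 0.0, 0.003]]
dp [[0.045, -0.0403, -0.0015], [0.0447, -0.0408, -0.0015], [0.0443, -0.0412, -0.0015], [0.0439, -0.0416, -0.0015], [0.0435, -0.042, -0.0015], [0.0431, -0.0424, -0.0015], [0.0426, -0.0429, -0.0015], [0.0422, -0.0433, -0.0015], [0.0, 0.0, 0.0791], [0.0, 0.0, 0.0791]] 
rot [[0.0, 0.0, 0.003], [0.0, 0.0, 0.003], [0.0, 0.0, 0.003], [0.0, 0.0, 0.0031], [0.0, 0.0, 0.003], [0.0, 0.0, 0.0031], [0.0, 0.0, 0.003], [0.0, 0.0, 0.0031], [0.0, 0.0, 0.0], [0.0, 0.0, 0.0]]
max mm 63.28 deg 0.5579999999999999 end [0.6209 0.1231 0.2034]
```

{"method": "move_arm", "body": {"jaw": [0, 0, 0, 0, 0, 0, 0, 0, 0, 0], "dp": [[0, 0, -0.05], [0, 0, -0.05], [0.048, -0.037, -0.0015], [0.0475, -0.0375, -0.0015], [0.047, -0.038, -0.0015], [0.047, -0.038, -0.0015], [0.0465, -0.0385, -0.0015], [0.046, -0.039, -0.0015], [0.046, -0.0395, -0.0015], [0.0455, -0.04, -0.0015]], "rotation": [[0, 0, 0], [0, 0, 0], [0, 0, 0.003], [0, 0, 0.003], [0, 0, 0.003], [0, 0, 0.003], [0, 0, 0.003], [0, 0, 0.003], [0, 0, 0.003], [0, 0, 0.003]], "squeeze": 25}}

```text
clock: 1.35
position: [0.4438, -0.2194, 0.3209]
tool_rot: [-3.142, 0.0, 0.365]
force: [0.5, -1.2, 0.1]
grip_width: 0.0853
```

{"method": "move_arm", "body": {"jaw": [0, 0, 0, 0, 0, 0, 0, 0, 0, 0], "dp": [[0.045, -0.0405, -0.0015], [0.0445, -0.041, -0.0015], [0.044, -0.041, -0.0015], [0.044, -0.0415, -0.0015], [0.0435, -0.042, -0.0015], [0.043, -0.0425, -0.0015], [0.0425, -0.043, -0.0015], [0.042, -0.0435, -0.0015], [0, 0, 0], [0, 0, 0]], "rotation": [[0, 0, 0.003], [0, 0, 0.003], [0, 0, 0.003], [0, 0, 0.003], [0, 0, 0.003], [0, 0, 0.003], [0, 0, 0.003], [0, 0, 0.003], [0, 0, 0], [0, 0, 0]]}}

```text
clock: 2.6
position: [0.6194, 0.1231, 0.33]
tool_rot: [3.141, 0.001, 0.29]
force: [-0.4, -1.1, -0.0]
grip_width: 0.0856
```

```bash
python3 - <<'E'
from h import *
st(); P,Q=arc(.155,0)
plan([(P+[0,0,.04],Q,4),(P,Q,3)])
E
```

```text
2.6 [0.6194 0.1231 0.33  ] [3.141e+00 1.000e-03 2.900e-01] [-0.4 -1.1 -0. ] 0.0856 [-0.07  0.47 -0.33  1.44  0.16  1.26 -1.7 ]
dp [[0.0005, 0.0002, 0.0271], [0.0005, 0.0001, 0.0271], [0.0004, 0.0002, 0.027], [0.0005, 0.0001, 0.0271], [0.0, 0.0, 0.0167], [0.0, 0.0, 0.0166], [0.0, 0.0, 0.0167]] 
rot [[0.0, 0.0001, 0.0001], [0.0, 0.0001, 0.0001], [0.0, 0.0, 0.0001], [0.0001, 0.0001, 0.0002], [0.0, 0.0, 0.0], [0.0, 0.0, 0.0], [0.0, 0.0, 0.0]]
max mm 21.68428002032809 deg 0.04409081537009721 end [0.6209 0.1231 0.2034]
```

{"method": "move_arm", "body": {"jaw": [0, 0, 0, 0, 0, 0, 0, 0], "dp": [[0.0005, 0, 0.027], [0.0005, 0, 0.027], [0.0005, 0, 0.027], [0.0005, 0, 0.027], [0, 0, 0.0167], [0, 0, 0.0167], [0, 0, 0.0167], [0, 0, 0]], "rotation": [[0, 0, 0], [0, 0, 0], [0, 0, 0], [0, 0, 0], [0, 0, 0], [0, 0, 0], [0, 0, 0], [0, 0, 0]]}}

```text
clock: 3.6
position: [0.6207, 0.1238, 0.2031]
tool_rot: [-3.142, 0.001, 0.29]
force: [-0.2, 0.4, 0.3]
grip_width: 0.0854
```

{"method": "move_arm", "body": {"jaw": [255, 255, 255, 255, 255, 255, 255, 255], "dp": [[0, 0, 0], [0, 0, 0], [0, 0, 0], [0, 0, 0], [0, 0, 0], [0, 0, 0], [0, 0, 0], [0, 0, 0]], "rotation": [[0, 0, 0], [0, 0, 0], [0, 0, 0], [0, 0, 0], [0, 0, 0], [0, 0, 0], [0, 0, 0], [0, 0, 0]]}}

```text
clock: 4.6
position: [0.6213, 0.1235, 0.2042]
tool_rot: [3.141, -0.0, 0.29]
force: [1.2, -5.2, 4.6]
grip_width: 0.0107
```

```bash
python3 - <<'E'
from h import *
st(); o=bot.observe(); P,Q=arc(.155,0)
print(o["position"]-P)
A=np.linspace(.155,1.73,27)[1:]
T=lambda a:.5*(a-.155)/1.6
off=[0,0,0]
plan([(*arc(a,T(a)),1) for a in A],start=(o["position"],R.from_euler('xyz',o["tool_rot"])))
E
```

```text
4.6 [0.6213 0.1235 0.2042] [ 3.141 -0.     0.29 ] [ 1.2 -5.2  4.6] 0.0107 [-0.08  0.58 -0.32  1.59  0.21  1.   -1.74]
[0.00038908 0.000468   0.00072721]
dp [[-0.0006, -0.0056, -0.0121], [0.0, -0.0066, -0.0128], [0.0, -0.0071, -0.0125], [0.0, -0.0076, -0.0121], [0.0, -0.0082, -0.0118], [0.0, -0.0086, -0.0114], [0.0, -0.009, -0.0111], [0.0, -0.0096, -0.0106], [0.0, -0.0099, -0.0102], [0.0, -0.0104, -0.0098]] 
rot [[-0.0059, -0.0001, 0.0003], [-0.006, 0.0, 0.0], [-0.006, 0.0, 0.0], [-0.006, 0.0, 0.0], [-0.0061, 0.0, 0.0], [-0.006, 0.0, 0.0], [-0.006, 0.0, 0.0], [-0.006, 0.0, 0.0], [-0.0061, 0.0, 0.0], [-0.006, 0.0, 0.0]]
dp [[0.0, -0.0108, -0.0093], [0.0, -0.0111, -0.0089], [0.0, -0.0115, -0.0083], [0.0, -0.0119, -0.0079], [0.0, -0.0121, -0.0073], [0.0, -0.0125, -0.0068], [0.0, -0.0127, -0.0063], [0.0, -0.013, -0.0057], [0.0, -0.0132, -0.0052], [0.0, -0.0134, -0.0046]] 
rot [[-0.006, 0.0, 0.0], [-0.006, 0.0, 0.0], [-0.0061, 0.0, 0.0], [-0.006, 0.0, 0.0], [-0.006, 0.0, 0.0], [-0.006, 0.0, 0.0], [-0.0061, 0.0, 0.0], [-0.006, 0.0, 0.0], [-0.006, 0.0, 0.0], [-0.006, 0.0, 0.0]]
dp [[0.0, -0.0136, -0.004], [0.0, -0.0137, -0.0034], [0.0, -0.0139, -0.0028], [0.0, -0.014, -0.0022], [0.0, -0.014, -0.0017], [0.0, -0.0141, -0.001]] 
rot [[-0.0061, 0.0, 0.0], [-0.006, 0.0, 0.0], [-0.006, 0.0, 0.0], [-0.0061, 0.0, 0.0], [-0.006, 0.0, 0.0], [-0.006, 0.0, 0.0]]
max mm 11.521111057532602 deg 1.098 end [0.5505 0.3602 0.2999]
```

{"method": "move_arm", "body": {"jaw": [255, 255, 255, 255, 255, 255, 255, 255, 255, 255], "dp": [[-0.0005, -0.0056, -0.012], [0, -0.0066, -0.0128], [0, -0.0071, -0.0125], [0, -0.0076, -0.0121], [0, -0.0082, -0.0118], [0, -0.0086, -0.0114], [0, -0.009, -0.0111], [0, -0.0096, -0.0106], [0, -0.01, -0.0102], [0, -0.0104, -0.0098]], "rotation": [[-0.006, 0, 0], [-0.006, 0, 0], [-0.006, 0, 0], [-0.006, 0, 0], [-0.006, 0, 0], [-0.006, 0, 0], [-0.006, 0, 0], [-0.006, 0, 0], [-0.006, 0, 0], [-0.006, 0, 0]]}}

```text
clock: 5.85
position: [0.6007, 0.1929, 0.2894]
tool_rot: [2.951, -0.001, 0.289]
force: [7.5, -6.4, 2.4]
grip_width: 0.011
```

{"method": "move_arm", "body": {"jaw": [255, 255, 255, 255, 255, 255, 255, 255, 255, 255], "dp": [[0, -0.0108, -0.0093], [0, -0.0111, -0.0089], [0, -0.0115, -0.0083], [0, -0.0119, -0.0079], [0, -0.0121, -0.0073], [0, -0.0125, -0.0068], [0, -0.0127, -0.0063], [0, -0.013, -0.0057], [0, -0.0132, -0.0052], [0, -0.0134, -0.0046]], "rotation": [[-0.006, 0, 0], [-0.006, 0, 0], [-0.006, 0, 0], [-0.006, 0, 0], [-0.006, 0, 0], [-0.006, 0, 0], [-0.006, 0, 0], [-0.006, 0, 0], [-0.006, 0, 0], [-0.006, 0, 0]]}}

```text
clock: 7.1
position: [0.5696, 0.2978, 0.3174]
tool_rot: [2.763, -0.003, 0.29]
force: [6.2, -2.7, 7.9]
grip_width: 0.0111
```

```bash
python3 - <<'E'
from h import *
st()
T=lambda a:.5*(a-.155)/1.6
a=np.linspace(.155,1.73,27)[20]; print(a,arc(a,T(a))[0])
A=np.linspace(a,1.76,7)[1:]
plan([(*arc(a,T(a)),1) for a in A])
E
```

```text
7.1 [0.5696 0.2978 0.3174] [ 2.763 -0.003  0.29 ] [ 6.2 -2.7  7.9] 0.0111 [-0.59  0.56 -0.25  1.37  0.46  1.44 -2.21]
1.3665384615384615 [0.56916151 0.29738728 0.31640581]
dp [[-0.0007, -0.0149, -0.003], [0.0, -0.0149, -0.0036], [0.0, -0.015, -0.0029], [0.0, -0.0152, -0.0022], [0.0, -0.0152, -0.0015], [0.0, -0.0153, -0.0008]] 
rot [[-0.0066, -0.0009, 0.0], [-0.0065, 0.0, 0.0], [-0.0066, 0.0, 0.0], [-0.0065, 0.0, 0.0], [-0.0065, 0.0, 0.0], [-0.0065, 0.0, 0.0]]
max mm 12.286708265438714 deg 1.198994578803424 end [0.5491 0.365  0.2975]
```

{"method": "move_arm", "body": {"jaw": [255, 255, 255, 255, 255, 255, 255], "dp": [[-0.0007, -0.0149, -0.003], [0, -0.0149, -0.0036], [0, -0.015, -0.0029], [0, -0.0152, -0.0022], [0, -0.0152, -0.0015], [0, -0.0153, -0.0008], [0, 0, 0]], "rotation": [[-0.0065, -0.001, 0], [-0.0065, 0, 0], [-0.0065, 0, 0], [-0.0065, 0, 0], [-0.0065, 0, 0], [-0.0065, 0, 0], [0, 0, 0]]}}

```text
clock: 7.98
position: [0.5498, 0.3628, 0.2985]
tool_rot: [2.636, 0.0, 0.286]
force: [6.1, -13.5, 20.3]
grip_width: 0.0111
```

```bash
python3 - <<'E'
from h import *
st()
o=bot.observe();Q=R.from_euler('xyz',o["tool_rot"]);p=o["position"]
h=p-Q.apply([0,0,.017]); d=h-pose(TUB,(0,.112,.1405))[0]; Y=np.array([-X[1],X[0],0]); print('lid a',np.arctan2(d[2],-d@Y)-np.arctan2(.052,.185),np.hypot(d[2],d@Y))
E
```

```text
7.97 [0.5498 0.3628 0.2985] [2.636 0.    0.286] [  6.1 -13.5  20.3] 0.0111 [-0.75  0.67 -0.22  1.27  0.53  1.56 -2.34]
lid a 1.7471081373465944 0.1920598520024104
```

The lid is at its stop (about 1.747). Release with a partial opening, back off along the tool axis, then go over to the basket.

```bash
python3 - <<'E'
from h import *
o=bot.observe();Q=R.from_euler('xyz',o["tool_rot"]);p=o["position"]
B=tool(1.231); p1=p-Q.apply([0,0,.11]); 
plan([(p,Q,4),(p1,Q,4),([p1[0]-.01,p1[1]-.01,.46],tool(TUB[2]),5),([.569,-.165,.40],B,13)])
E
```

```text
dp [[0.0, 0.0, 0.0], [0.0, 0.0, 0.0], [0.0, 0.0, 0.0], [0.0, 0.0, 0.0], [0.0, 0.0, -0.0344], [0.0, 0.0, -0.0344], [0.0, 0.0, -0.0344], [0.0, 0.0, -0.0343], [-0.0031, 0.0094, -0.0134], [-0.0031, 0.008, -0.0143]] 
rot [[0.0, 0.0, 0.0], [0.0, 0.0, 0.0], [0.0, 0.0, 0.0], [0.0, 0.0, 0.0], [0.0, 0.0, 0.0], [0.0, 0.0, 0.0], [0.0, 0.0, 0.0], [0.0, 0.0, 0.0], [0.0322, 0.0001, -0.0001], [0.0322, 0.0, -0.0001]]
dp [[-0.0031, 0.0065, -0.0151], [-0.0031, 0.0049, -0.0156], [-0.0031, 0.0032, -0.0161], [-0.0115, 0.0537, 0.0058], [-0.0154, 0.0527, 0.0058], [-0.0191, 0.0514, 0.0058], [-0.0228, 0.0499, 0.0058], [-0.0264, 0.0481, 0.0057], [-0.0298, 0.0461, 0.0058], [-0.033, 0.0438, 0.0057]] 
rot [[0.0322, 0.0, -0.0002], [0.0321, 0.0001, -0.0001], [0.0322, 0.0, -0.0002], [0.0, 0.0, -0.0231], [0.0, 0.0, -0.0231], [0.0, 0.0, -0.0231], [0.0, 0.0, -0.0231], [0.0, 0.0, -0.0231], [0.0, 0.0, -0.0231], [0.0, 0.0, -0.0231]]
dp [[-0.0361, 0.0413, 0.0058], [-0.0391, 0.0386, 0.0057], [-0.0417, 0.0356, 0.0058], [-0.0442, 0.0325, 0.0057], [-0.0464, 0.0293, 0.0058], [-0.0485, 0.0258, 0.0057]] 
rot [[0.0, 0.0, -0.0231], [0.0, 0.0, -0.023], [0.0, 0.0, -0.0231], [0.0, 0.0, -0.023], [0.0, 0.0, -0.0231], [-0.0001, 0.0, -0.023]]
max mm 44.19056912962313 deg 5.796111800163969 end [ 0.569 -0.165  0.4  ]
```

{"method": "move_arm", "body": {"jaw": [180, 180, 180, 180, 180, 180, 180, 180, 180, 180], "dp": [[0, 0, 0], [0, 0, 0], [0, 0, 0], [0, 0, 0], [0, 0, -0.0344], [0, 0, -0.0344], [0, 0, -0.0344], [0, 0, -0.0344], [-0.003, 0.0094, -0.0134], [-0.003, 0.008, -0.0143]], "rotation": [[0, 0, 0], [0, 0, 0], [0, 0, 0], [0, 0, 0], [0, 0, 0], [0, 0, 0], [0, 0, 0], [0, 0, 0], [0.0322, 0, 0], [0.0322, 0, 0]]}}

```text
clock: 9.22
position: [0.5293, 0.4122, 0.4195]
tool_rot: [2.848, 0.003, 0.29]
force: [0.5, -0.2, 0.4]
grip_width: 0.025
```

{"method": "move_arm", "body": {"jaw": [180, 180, 180, 100, 0, 0, 0, 0, 0, 0], "dp": [[-0.003, 0.0065, -0.015], [-0.003, 0.005, -0.0156], [-0.003, 0.003, -0.016], [-0.0115, 0.0537, 0.0058], [-0.0154, 0.0527, 0.0058], [-0.019, 0.0514, 0.0058], [-0.0228, 0.05, 0.0058], [-0.0264, 0.048, 0.0057], [-0.03, 0.046, 0.0058], [-0.033, 0.044, 0.0057]], "rotation": [[0.0322, 0, 0], [0.0322, 0, 0], [0.0322, 0, 0], [0, 0, -0.023], [0, 0, -0.023], [0, 0, -0.023], [0, 0, -0.023], [0, 0, -0.023], [0, 0, -0.023], [0, 0, -0.023]]}}

```text
clock: 10.48
position: [0.5474, 0.0978, 0.4242]
tool_rot: [-3.135, -0.001, 0.797]
force: [1.2, 0.6, -0.6]
grip_width: 0.0856
```

{"method": "move_arm", "body": {"jaw": [0, 0, 0, 0, 0, 0, 0, 0], "dp": [[-0.036, 0.0413, 0.0058], [-0.039, 0.0386, 0.0058], [-0.0417, 0.0356, 0.0058], [-0.0442, 0.0325, 0.0058], [-0.0464, 0.0293, 0.0058], [-0.0485, 0.0258, 0.0058], [0, 0, 0.06], [0, 0, 0.06]], "rotation": [[0, 0, -0.023], [0, 0, -0.023], [0, 0, -0.023], [0, 0, -0.023], [0, 0, -0.023], [0, 0, -0.023], [0, 0, 0], [0, 0, 0]]}}

```text
clock: 11.48
position: [0.5668, -0.1632, 0.2978]
tool_rot: [-3.136, -0.004, 1.227]
force: [1.3, -0.9, 0.2]
grip_width: 0.0854
```

```bash
python3 - <<'E'
from h import *
from workcell import grab_frame
st()
for n in("scene","top"): cv2.imwrite(f"pics/{n}1.png",grab_frame(n))
a=cv2.imread("pics/scene1.png"); cv2.imwrite("pics/s1.png",cv2.resize(a[100:330,180:440],(780,690))[:600])
B=tool(1.231)
plan([([.569,-.165,.12],B,4),([.569,-.165,.071],B,3)])
E
```

```text
11.47 [ 0.5668 -0.1632  0.2978] [-3.136 -0.004  1.227] [ 1.3 -0.9  0.2] 0.0854 [ 0.41  0.42 -0.31  1.6   0.13  1.15 -0.28]
dp [[-0.0005, 0.0022, 0.0546], [-0.0004, 0.002, 0.0546], [-0.0004, 0.0019, 0.0547], [-0.0004, 0.0017, 0.0547], [0.0, 0.0, 0.0204], [0.0, 0.0, 0.0204], [0.0, 0.0, 0.0204]] 
rot [[-0.001, -0.0002, -0.0002], [-0.001, -0.0002, -0.0002], [-0.0011, -0.0002, -0.0002], [-0.001, -0.0003, -0.0003], [0.0, 0.0, 0.0], [0.0, 0.0, 0.0], [0.0, 0.0, 0.0]]
max mm 43.78755987720713 deg 0.20444070044880988 end [ 0.569 -0.165  0.071]
```

View pics/s1.png

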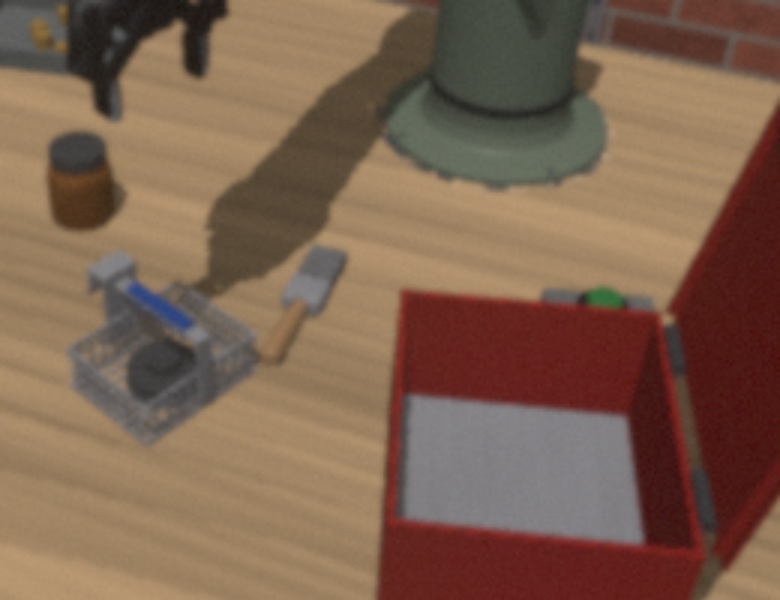

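The lid stands open, the basket, jar and brush are undisturbed, and the tub rim corners are now visible at scene px (314,197), (309.3,274), (413.3,284.3) and (401.7,205). Now the grasp.

{"method": "move_arm", "body": {"jaw": [0, 0, 0, 0, 0, 0, 0, 0], "dp": [[-0.0005, 0.0022, 0.0546], [-0.0004, 0.002, 0.0546], [-0.0004, 0.0019, 0.0547], [-0.0004, 0.0017, 0.0547], [0, 0, 0.0204], [0, 0, 0.0204], [0, 0, 0.0204], [0, 0, 0]], "rotation": [[-0.001, 0, 0], [-0.001, 0, 0], [-0.001, 0, 0], [-0.001, 0, 0], [0, 0, 0], [0, 0, 0], [0, 0, 0], [0, 0, 0]]}}

```text
clock: 12.58
position: [0.5724, -0.1653, 0.0746]
tool_rot: [3.136, -0.003, 1.228]
force: [0.5, 0.3, 1.0]
grip_width: 0.0852
```

{"method": "move_arm", "body": {"jaw": [255, 255, 255, 255, 255, 255, 255, 255], "dp": [[0, 0, 0], [0, 0, 0], [0, 0, 0], [0, 0, 0], [0, 0, 0], [0, 0, 0], [0, 0, 0], [0, 0, 0]], "rotation": [[0, 0, 0], [0, 0, 0], [0, 0, 0], [0, 0, 0], [0, 0, 0], [0, 0, 0], [0, 0, 0], [0, 0, 0]], "squeeze": 60}}

```text
clock: 13.58
position: [0.5726, -0.1654, 0.0755]
tool_rot: [3.135, -0.003, 1.228]
force: [-2.0, 1.4, 6.5]
grip_width: 0.0138
```

```bash
python3 - <<'E'
from h import *
st()
t=cv2.imread("pics/top1.png"); 
a=cv2.resize(t[100:250,90:290],(800,600),interpolation=cv2.INTER_CUBIC); cv2.imwrite("pics/t1.png",a)
for n in C:
  for P in [(-.13,-.11,.14),(.13,-.11,.14),(.13,.11,.14),(-.13,.11,.14),(-.165,.07,.122)]: 
    q=proj(n,pose(TUB,P))[0]; print(n,P,np.round(q,1),np.round((q-[90,100])*4) if n=='top' else '')
E
```

```text
13.57 [ 0.5726 -0.1654  0.0755] [ 3.135e+00 -3.000e-03  1.228e+00] [-2.   1.4  6.5] 0.0138 [ 0.36  0.68 -0.26  1.79  0.25  0.69 -0.38]
scene (-0.13, -0.11, 0.14) [313.5 195.3] 
scene (0.13, -0.11, 0.14) [308.6 273.2] 
scene (0.13, 0.11, 0.14) [415.1 284.7] 
scene (-0.13, 0.11, 0.14) [400. 203.] 
scene (-0.165, 0.07, 0.122) [381.5 198.2] 
top (-0.13, -0.11, 0.14) [218.7 195.5] [515. 382.]
top (0.13, -0.11, 0.14) [197.  118.3] [428.  73.]
top (0.13, 0.11, 0.14) [129.8 136.7] [159. 147.]
top (-0.13, 0.11, 0.14) [149.8 215.3] [239. 461.]
top (-0.165, 0.07, 0.122) [166.7 222.8] [307. 491.]
```

View pics/t1.png

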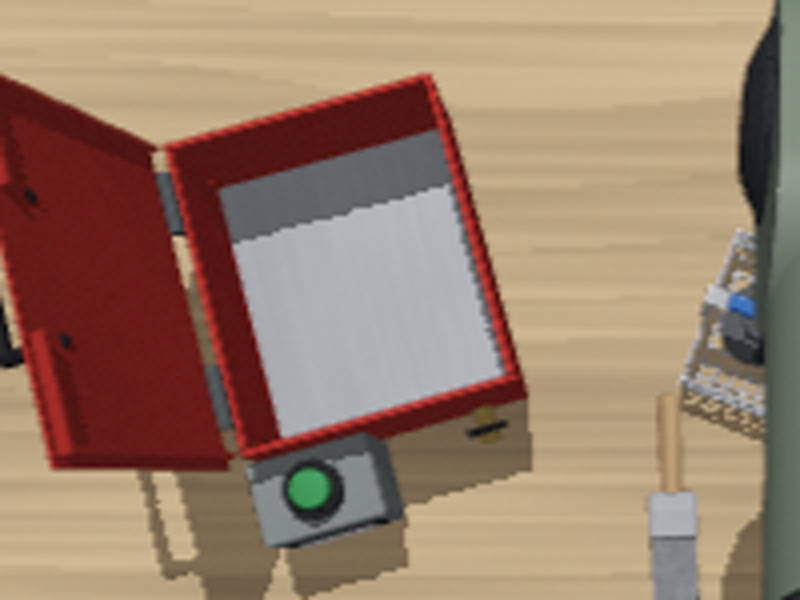

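The gripper holds the grip (opening 13.8 mm). The empty tub's rim corners in the top crop are at about (430,75), (521,381), (241,458) and (167,148). I'll refit the tub from rim corners in both cameras.

```bash
python3 - <<'E'
from h import *
k=[(-.13,-.11,.14),(.13,-.11,.14),(.13,.11,.14),(-.13,.11,.14)]
tp=[(521,381),(430,75),(167,148),(241,458)]; sc=[(402,291),(388,522),(700,553),(665,315)]
ob=[('top',P,np.array([90,100])+(np.array(q)+.5)/4-.5) for P,q in zip(k,tp)]+[('scene',P,np.array([180,100])+(np.array(q)+.5)/3-.5) for P,q in zip(k,sc)]
ob.append(('top',(-.165,.07,.122),np.array([90,100])+(np.array((308,489))+.5)/4-.5))
for sel in (ob,[o for o in ob if o[0]=='top'],[o for o in ob if o[0]=='scene']):
    g=lambda p:np.array([proj(n,pose(p,P))[0]-uv for n,P,uv in sel])
    s=least_squares(lambda p:g(p).ravel(),TUB,loss='soft_l1'); print(s.x,np.round(g(s.x),1).tolist(),'rim',pose(s.x,(0,-.107,.14))[0])
E
```

```text
[0.60482202 0.18262638 0.28353462] [[-1.1, 0.3], [0.3, -0.5], [-1.2, -0.7], [-0.1, 0.5], [-0.3, -1.2], [-1.2, -0.2], [1.4, 1.4], [-1.4, -1.1], [-0.0, 0.3]] rim [0.63475536 0.07989861 0.14      ]
[0.60484372 0.181416   0.28417   ] [[-0.7, 0.2], [0.6, -0.5], [-0.8, -0.7], [0.3, 0.5], [0.4, 0.3]] rim [0.63484233 0.07870727 0.14      ]
[0.60504199 0.18393393 0.27999737] [[0.3, -1.1], [-0.8, -0.1], [1.8, 1.8], [-0.7, -0.8]] rim [0.63461177 0.08110092 0.14      ]
```

The refit puts the rim at (0.6347, 0.080), and the two cameras agree to about 1.3 mm. Lift, carry and turn.

```bash
sed -i 's/^TUB=.*; BK/TUB=np.array([.6048,.1826,.2835]); BK/' h.py; python3 - <<'E'
from h import *
p=bot.observe()["position"]
plan([([p[0],p[1],.285],tool(1.228),8),([.6156,.1456,.285],tool(TUB[2]+np.pi/2),12)])
E
```

```text
dp [[0.0001, 0.0002, -0.0327], [0.0001, 0.0002, -0.0327], [0.0001, 0.0002, -0.0328], [0.0001, 0.0001, -0.0327], [0.0001, 0.0001, -0.0328], [0.0, 0.0001, -0.0327], [0.0, 0.0, -0.0328], [0.0, 0.0, -0.0327], [0.032, -0.0067, 0.0], [0.0323, -0.005, 0.0]] 
rot [[0.0003, -0.0001, 0.0], [0.0003, -0.0001, 0.0], [0.0002, -0.0001, 0.0], [0.0003, -0.0001, 0.0], [0.0002, -0.0002, 0.0], [0.0003, -0.0001, 0.0], [0.0002, -0.0002, 0.0], [0.0003, -0.0001, -0.0001], [0.0, 0.0, -0.0166], [0.0, 0.0, -0.0166]]
dp [[0.0325, -0.0033, 0.0], [0.0327, -0.0016, 0.0], [0.0327, 0.0001, 0.0], [0.0327, 0.0018, 0.0], [0.0325, 0.0035, 0.0], [0.0323, 0.0052, 0.0], [0.032, 0.0069, 0.0], [0.0316, 0.0086, 0.0], [0.031, 0.0102, 0.0], [0.0305, 0.0119, 0.0]] 
rot [[0.0, 0.0, -0.0166], [0.0, 0.0, -0.0166], [0.0, 0.0, -0.0166], [0.0, 0.0, -0.0166], [0.0, 0.0, -0.0166], [0.0, 0.0, -0.0166], [0.0, 0.0, -0.0166], [0.0, 0.0, -0.0166], [0.0, 0.0, -0.0167], [0.0, 0.0, -0.0166]]
max mm 26.24060974901308 deg 3.006 end [0.6156 0.1456 0.285 ]
```

{"method": "move_arm", "body": {"jaw": [255, 255, 255, 255, 255, 255, 255, 255, 255, 255], "dp": [[0, 0, -0.015], [0, 0, -0.033], [0, 0, -0.033], [0, 0, -0.033], [0, 0, -0.033], [0, 0, -0.033], [0, 0, -0.033], [0, 0, -0.033], [0, 0, -0.016], [0, 0, 0]], "rotation": [[0.0003, 0, 0], [0.0003, 0, 0], [0.0003, 0, 0], [0.0003, 0, 0], [0.0003, 0, 0], [0.0003, 0, 0], [0.0003, 0, 0], [0.0003, 0, 0], [0, 0, 0], [0, 0, 0]], "squeeze": 80}}

```text
clock: 14.82
position: [0.5719, -0.1659, 0.2851]
tool_rot: [-3.141, -0.003, 1.228]
force: [-0.1, 0.1, -6.5]
grip_width: 0.0129
```

{"method": "move_arm", "body": {"jaw": [255, 255, 255, 255, 255, 255, 255, 255, 255, 255], "dp": [[0.016, -0.0034, 0], [0.032, -0.0067, 0], [0.0323, -0.005, 0], [0.0325, -0.0033, 0], [0.0327, -0.0016, 0], [0.0327, 0, 0], [0.0327, 0.0018, 0], [0.0325, 0.0035, 0], [0.0323, 0.0052, 0], [0.032, 0.007, 0]], "rotation": [[0, 0, -0.0083], [0, 0, -0.0166], [0, 0, -0.0166], [0, 0, -0.0166], [0, 0, -0.0166], [0, 0, -0.0166], [0, 0, -0.0166], [0, 0, -0.0166], [0, 0, -0.0166], [0, 0, -0.0166]]}}

```text
clock: 16.08
position: [0.5998, 0.0829, 0.2855]
tool_rot: [3.141, -0.003, 1.727]
force: [-0.2, 1.3, -5.5]
grip_width: 0.013
```

```bash
python3 - <<'E'
from h import *
st()
plan([([.6156,.1456,.285],tool(TUB[2]+np.pi/2),4)])
E
```

```text
16.07 [0.5998 0.0829 0.2855] [ 3.141e+00 -3.000e-03  1.727e+00] [-0.2  1.3 -5.5] 0.013 [ 0.1   0.47 -0.48  1.57  0.23  1.15 -0.28]
dp [[0.0186, 0.0079, 0.0002], [0.0183, 0.0085, 0.0002], [0.0181, 0.0091, 0.0002], [0.0177, 0.0096, 0.0002]] 
rot [[0.0001, -0.0003, -0.0101], [0.0001, -0.0003, -0.0101], [0.0001, -0.0002, -0.0102], [0.0, -0.0003, -0.0101]]
max mm 16.207849949947096 deg 1.83644112347769 end [0.6156 0.1456 0.285 ]
```

{"method": "move_arm", "body": {"jaw": [255, 255, 255, 255, 255, 255, 255], "dp": [[0.0186, 0.008, 0], [0.0183, 0.0085, 0], [0.018, 0.009, 0], [0.0177, 0.0096, 0], [0, 0, 0], [0, 0, 0], [0, 0, 0]], "rotation": [[0, -0.0003, -0.0101], [0, -0.0003, -0.0101], [0, -0.0003, -0.0101], [0, -0.0003, -0.0101], [0, 0, 0], [0, 0, 0], [0, 0, 0]]}}

```text
clock: 16.95
position: [0.6157, 0.1431, 0.2857]
tool_rot: [3.141, 0.001, 1.85]
force: [0.3, 0.5, -4.9]
grip_width: 0.0132
```

```bash
python3 - <<'E'
from h import *
from workcell import grab_frame
st()
o=bot.observe();Q=R.from_euler('xyz',o["tool_rot"]);p=o["position"]
# basket frame in tool: bx=-? tool x=basket y, tool z = -basket z, tool y = basket x
def b2w(P,dx=0): P=np.array(P); return p+Q.apply([P[1]-.0008+dx,P[0],-(P[2]-.0755)])
s=grab_frame("scene"); cv2.imwrite("pics/scene2.png",s); t=grab_frame("top"); cv2.imwrite("pics/top2.png",t)
out=[]
for n,im in(("scene",s),("top",t)):
    c=proj(n,b2w((0,-.05,.07)))[0]; u,v=(c-[50,45]).astype(int); k=6 if n=='scene' else 4
    w=130 if n=='scene' else 0
    if not w: continue
    cr=cv2.resize(im[v:v+98,u:u+130],None,fx=k,fy=k,interpolation=cv2.INTER_CUBIC)
    for P in [(.02,-.059,.102),(.02,-.08,.102),(-.02,-.08,.102),(.02,-.08,.066),(-.02,-.08,.066),(.07,-.055,.05),(.07,-.055,0),(.07,.055,0),(-.07,-.055,.05)]:
        q=((proj(n,b2w(P))[0]-[u,v]+.5)*k-.5).astype(int); cv2.circle(cr,tuple(map(int,q)),3,(0,255,255),1)
    for P in [(-.13,-.11,.14),(.13,-.11,.14),(.13,.11,.14)]:
        q=((proj(n,pose(TUB,P))[0]-[u,v]+.5)*k-.5).astype(int); cv2.circle(cr,tuple(map(int,q)),3,(255,255,0),1)
    print(n,u,v,cr.shape); cv2.imwrite(f"pics/h_{n}.png",cr)
print('hook',b2w((0,-.0675,.098)))
E
```

```text
16.95 [0.6157 0.1431 0.2857] [3.141e+00 1.000e-03 1.850e+00] [ 0.3  0.5 -4.9] 0.0132 [ 0.01  0.52 -0.51  1.5   0.27  1.19 -0.26]
scene 274 139 (588, 780, 3)
hook [0.63446259 0.07740563 0.30826577]
```

View pics/h_scene.png

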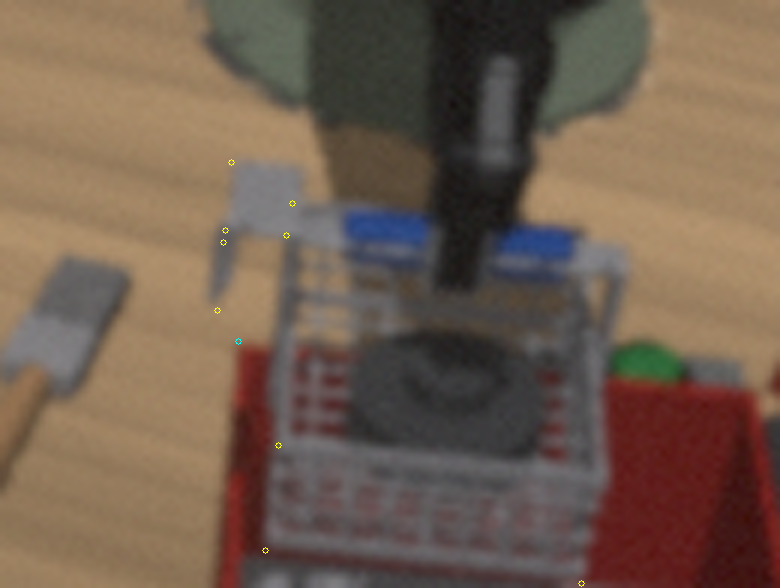

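Overlay check: the hook is within about 1 px (2 mm) of prediction and centred over the rim to about 1–2 mm. The pulley is in the basket and the basket hangs level. Lower until the leg is past the rim, then check forces.

{"method": "move_arm", "body": {"jaw": [255, 255, 255, 255, 255, 255, 255, 255, 255, 255], "dp": [[0.0006, 0, 0.015], [0.0006, 0, 0.028], [0, 0, 0.028], [0, 0, 0.028], [0, 0, 0.023], [0, 0, 0.015], [0, 0, 0.015], [0, 0, 0.015], [0, 0, 0.01], [0, 0, 0]], "rotation": [[0, 0, -0.001], [0, 0, 0], [0, 0, 0], [0, 0, 0], [0, 0, 0], [0, 0, 0], [0, 0, 0], [0, 0, 0], [0, 0, 0], [0, 0, 0]]}}

```text
clock: 18.3
position: [0.6153, 0.1446, 0.1436]
tool_rot: [3.141, 0.0, 1.854]
force: [0.0, 1.0, -4.7]
grip_width: 0.013
```

```bash
python3 - <<'E'
from h import *
from workcell import grab_frame
st()
s=grab_frame("scene"); cv2.imwrite("pics/scene3.png",s)
cv2.imwrite("pics/s3.png",cv2.resize(s[160:290,270:430],(738,600),interpolation=cv2.INTER_CUBIC))
E
```

```text
18.3 [0.6153 0.1446 0.1436] [3.141 0.    1.854] [ 0.   1.  -4.7] 0.013 [-0.02  0.67 -0.47  1.64  0.36  0.92 -0.33]
```

View pics/s3.png

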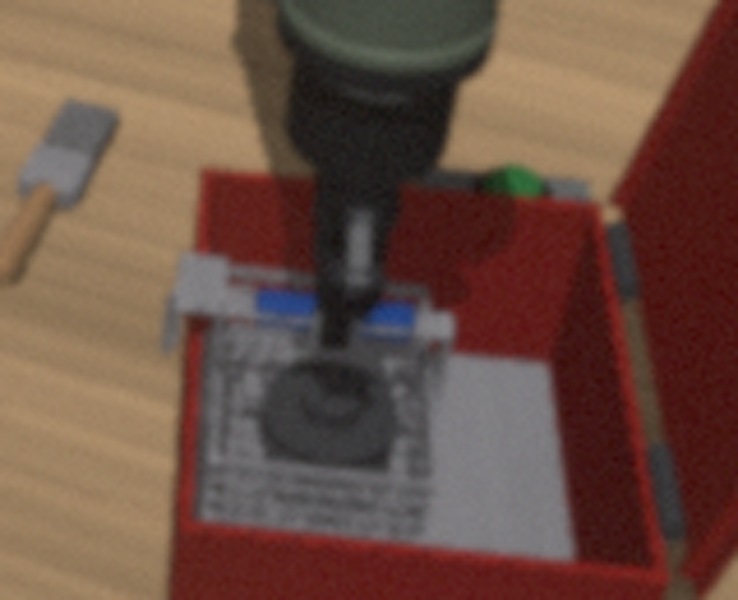

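The leg is outside the rim, the basket is inside, and there is no side force. Lower to seat.

{"method": "move_arm", "body": {"jaw": [255, 255, 255, 255, 255, 255], "dp": [[0, 0, 0.008], [0, 0, 0.01], [0, 0, 0.0075], [0, 0, 0.004], [0, 0, 0.0025], [0, 0, 0]], "rotation": [[0, 0, 0], [0, 0, 0], [0, 0, 0], [0, 0, 0], [0, 0, 0], [0, 0, 0]]}}

```text
clock: 19.1
position: [0.6156, 0.1447, 0.1185]
tool_rot: [3.141, 0.0, 1.854]
force: [0.8, -0.3, -5.5]
grip_width: 0.0128
```

{"method": "move_arm", "body": {"jaw": [255, 255, 255, 255], "dp": [[0, 0, 0.0015], [0, 0, 0.0015], [0, 0, 0.0015], [0, 0, 0]], "rotation": [[0, 0, 0], [0, 0, 0], [0, 0, 0], [0, 0, 0]]}}

```text
clock: 19.6
position: [0.6158, 0.1444, 0.115]
tool_rot: [3.14, 0.001, 1.853]
force: [1.8, -2.5, -0.8]
grip_width: 0.0131
```

{"method": "move_arm", "body": {"jaw": [255, 220, 210, 200, 190, 170, 140, 120, 120, 120], "dp": [[0, 0, 0.001], [0, 0, 0], [0, 0, 0], [0, 0, 0], [0, 0, 0], [0, 0, 0], [0, 0, 0], [0, 0, 0], [0, 0, 0], [0, 0, 0]], "rotation": [[0, 0, 0], [0, 0, 0], [0, 0, 0], [0, 0, 0], [0, 0, 0], [0, 0, 0], [0, 0, 0], [0, 0, 0], [0, 0, 0], [0, 0, 0]]}}

```text
clock: 20.85
position: [0.6155, 0.1446, 0.1141]
tool_rot: [3.141, 0.0, 1.854]
force: [0.0, -0.1, 0.7]
grip_width: 0.0452
```

{"method": "move_arm", "body": {"jaw": [120, 120, 120, 120, 120, 120, 120, 120], "dp": [[0, 0, -0.01], [0, 0, -0.02], [0, 0, -0.03], [0, 0, -0.05], [0, 0, -0.06], [0, 0, -0.06], [0, 0, -0.06], [0, 0, -0.06]], "rotation": [[0, 0, 0], [0, 0, 0], [0, 0, 0], [0, 0, 0], [0, 0, 0], [0, 0, 0], [0, 0, 0], [0, 0, 0]]}}

```text
clock: 21.85
position: [0.6147, 0.1447, 0.3972]
tool_rot: [3.139, 0.0, 1.854]
force: [-0.9, -0.2, 0.6]
grip_width: 0.0453
```

```bash
python3 - <<'E'
from h import *
from workcell import grab_frame
st()
s=grab_frame("scene"); cv2.imwrite("pics/scene4.png",s)
cv2.imwrite("pics/s4.png",cv2.resize(s[160:290,270:430],(738,600),interpolation=cv2.INTER_CUBIC))
E
```

```text
21.85 [0.6147 0.1447 0.3972] [3.139 0.    1.854] [-0.9 -0.2  0.6] 0.0453 [ 0.01  0.46 -0.52  1.32  0.22  1.42 -0.22]
```

View pics/s4.png

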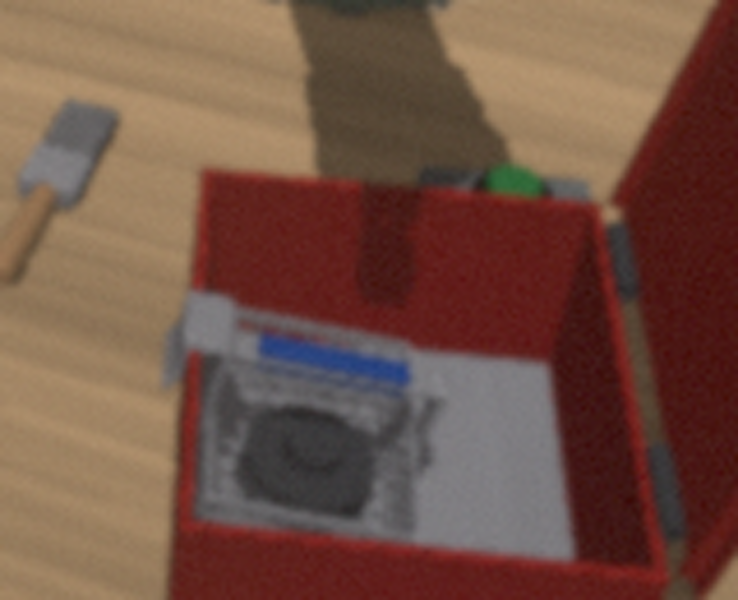

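The basket hangs on its hook, leaning slightly, clear of the floor, with the pulley in it. To shut the lid I'll regrip the handle by the reverse of the proven path.

```bash
python3 - <<'E'
from h import *
o=bot.observe();p=o["position"]
Qg=R.from_euler('xyz',[2.636,0,.286]); pg=np.array([.5498,.3628,.2985]); p1=pg-Qg.apply([0,0,.115])
plan([([p[0],p[1],.47],tool(1.854),2),([p1[0]-.01,p1[1]-.01,.47],tool(.286),13),(p1,Qg,5)])
E
```

```text
dp [[0.0, 0.0004, -0.0415], [0.0, 0.0002, -0.0415], [0.0265, -0.0015, 0.0], [0.0262, -0.0047, 0.0], [0.0254, -0.0078, 0.0], [0.0243, -0.0108, 0.0], [0.0228, -0.0136, 0.0], [0.021, -0.0163, 0.0], [0.0189, -0.0187, 0.0], [0.0166, -0.0208, 0.0]] 
rot [[0.0015, 0.0, -0.0001], [0.0015, 0.0, 0.0], [0.0, 0.0, 0.0384], [0.0, 0.0, 0.0384], [0.0, 0.0, 0.0384], [0.0, 0.0, 0.0384], [0.0, 0.0, 0.0384], [0.0, 0.0, 0.0384], [0.0, 0.0, 0.0384], [0.0, 0.0, 0.0384]]
dp [[0.0139, -0.0227, 0.0], [0.0111, -0.0242, 0.0], [0.0081, -0.0253, 0.0], [0.005, -0.0261, 0.0], [0.0019, -0.0265, 0.0], [0.0031, -0.0017, 0.0177], [0.0031, -0.0035, 0.0175], [0.0031, -0.0052, 0.017], [0.0031, -0.0069, 0.0164], [0.0031, -0.0086, 0.0156]] 
rot [[0.0, 0.0, 0.0384], [0.0, 0.0, 0.0384], [0.0, 0.0, 0.0384], [0.0, 0.0, 0.0384], [0.0, 0.0, 0.0383], [-0.0322, 0.0, 0.0], [-0.0322, 0.0, 0.0], [-0.0322, 0.0, 0.0], [-0.0322, 0.0, 0.0], [-0.0321, 0.0, 0.0]]
max mm 33.20154213285883 deg 6.911999999999999 end [0.5341 0.4162 0.3991]
```

{"method": "move_arm", "body": {"jaw": [120, 120, 120, 180, 180, 180, 180, 180, 180, 180], "dp": [[0, 0.0004, -0.0415], [0, 0, -0.0415], [0.0265, -0.0015, 0], [0.0262, -0.0047, 0], [0.0254, -0.0078, 0], [0.0243, -0.0108, 0], [0.0228, -0.0136, 0], [0.021, -0.0163, 0], [0.019, -0.0187, 0], [0.0166, -0.0208, 0]], "rotation": [[0.0015, 0, 0], [0.0015, 0, 0], [0, 0, 0.0384], [0, 0, 0.0384], [0, 0, 0.0384], [0, 0, 0.0384], [0, 0, 0.0384], [0, 0, 0.0384], [0, 0, 0.0384], [0, 0, 0.0384]]}}

```text
clock: 23.15
position: [0.5584, 0.306, 0.4618]
tool_rot: [-3.137, 0.006, 0.885]
force: [0.2, 0.8, 0.4]
grip_width: 0.0253
```

{"method": "move_arm", "body": {"jaw": [180, 180, 180, 180, 180, 180, 180, 180, 180, 180], "dp": [[0.014, -0.0227, 0], [0.011, -0.0242, 0], [0.008, -0.0253, 0], [0.005, -0.026, 0], [0.002, -0.0265, 0], [0.003, -0.0017, 0.0177], [0.003, -0.0035, 0.0175], [0.003, -0.0052, 0.017], [0.003, -0.007, 0.0164], [0.003, -0.0086, 0.0156]], "rotation": [[0, 0, 0.0384], [0, 0, 0.0384], [0, 0, 0.0384], [0, 0, 0.0384], [0, 0, 0.0384], [-0.0322, 0, 0], [-0.0322, 0, 0], [-0.0322, 0, 0], [-0.0322, 0, 0], [-0.0322, 0, 0]]}}

```text
clock: 24.4
position: [0.5327, 0.4156, 0.3905]
tool_rot: [2.634, 0.008, 0.285]
force: [-0.3, 0.2, -1.0]
grip_width: 0.0249
```

```bash
python3 - <<'E'
from h import *
st()
Qg=R.from_euler('xyz',[2.636,0,.286]); pg=np.array([.5498,.3628,.2985]); 
plan([(pg-Qg.apply([0,0,.06]),Qg,3),(pg-Qg.apply([0,0,.003]),Qg,4)])
E
```

```text
24.4 [0.5327 0.4156 0.3905] [2.634 0.008 0.285] [-0.3  0.2 -1. ] 0.0249 [-0.86  0.68 -0.16  1.02  0.48  1.79 -2.26]
dp [[0.0008, 0.0016, 0.0197], [0.0007, 0.0017, 0.0197], [0.0007, 0.0016, 0.0198], [0.0, 0.0, 0.0178], [0.0, 0.0, 0.0178], [0.0, 0.0, 0.0178], [0.0, 0.0, 0.0178]] 
rot [[0.0003, 0.0007, 0.0003], [0.0002, 0.0008, 0.0004], [0.0003, 0.0007, 0.0003], [0.0, 0.0, 0.0], [0.0, 0.0, 0.0], [0.0, 0.0, 0.0], [0.0, 0.0, 0.0]]
max mm 15.901496784894183 deg 0.16497272501841023 end [0.5494 0.3642 0.3011]
```

{"method": "move_arm", "body": {"jaw": [180, 180, 180, 180, 180, 180, 180, 180], "dp": [[0.0008, 0.0016, 0.0197], [0.0007, 0.0017, 0.0197], [0.0007, 0.0016, 0.0198], [0, 0, 0.0178], [0, 0, 0.0178], [0, 0, 0.0178], [0, 0, 0.0178], [0, 0, 0]], "rotation": [[0.0003, 0.0007, 0.0003], [0.0003, 0.0007, 0.0003], [0.0003, 0.0007, 0.0003], [0, 0, 0], [0, 0, 0], [0, 0, 0], [0, 0, 0], [0, 0, 0]]}}

```text
clock: 25.4
position: [0.5496, 0.3634, 0.2992]
tool_rot: [2.637, 0.003, 0.285]
force: [-0.5, -0.8, 1.3]
grip_width: 0.0251
```

{"method": "move_arm", "body": {"jaw": [255, 255, 255, 255, 255, 255], "dp": [[0, 0, 0], [0, 0, 0], [0, 0, 0], [0, 0, 0], [0, 0, 0], [0, 0, 0]], "rotation": [[0, 0, 0], [0, 0, 0], [0, 0, 0], [0, 0, 0], [0, 0, 0], [0, 0, 0]], "squeeze": 25}}

```text
clock: 26.15
position: [0.5498, 0.3638, 0.3006]
tool_rot: [2.637, 0.001, 0.285]
force: [0.3, -5.1, 1.9]
grip_width: 0.0104
```

```bash
python3 - <<'E'
import h
from h import *
st()
h.TUB=np.array([.60305,.1832,.2885])
back=.014
T=lambda a:.5*(a-.155)/1.6
print(arc(1.747,T(1.747),back)[0]-bot.observe()["position"])
plan([(*arc(a,T(a),back),1) for a in np.linspace(1.747,0.0,31)[1:]])
E
```

```text
26.15 [0.5498 0.3638 0.3006] [2.637e+00 1.000e-03 2.850e-01] [ 0.3 -5.1  1.9] 0.0104 [-0.79  0.67 -0.16  1.26  0.5   1.55 -2.31]
[-0.00051592  0.00053438  0.00060857]
dp [[-0.0004, 0.0133, 0.0001], [0.0, 0.0135, 0.0016], [0.0, 0.0135, 0.0022], [0.0, 0.0134, 0.0027], [0.0, 0.0133, 0.0033], [0.0, 0.0132, 0.0038], [0.0, 0.0129, 0.0044], [0.0, 0.0128, 0.0048], [0.0, 0.0126, 0.0054], [0.0, 0.0124, 0.006]] 
rot [[0.0079, 0.0, -0.0009], [0.0058, 0.0001, 0.0], [0.0058, 0.0, 0.0], [0.0058, 0.0, 0.0], [0.0058, 0.0001, 0.0], [0.0058, 0.0, 0.0], [0.0058, 0.0, 0.0], [0.0058, 0.0, 0.0], [0.0058, 0.0001, 0.0], [0.0058, 0.0, 0.0]]
dp [[0.0, 0.0121, 0.0064], [0.0001, 0.0118, 0.0069], [0.0, 0.0116, 0.0074], [0.0, 0.0112, 0.0078], [0.0, 0.0109, 0.0083], [0.0, 0.0106, 0.0088], [0.0, 0.0102, 0.0092], [0.0, 0.0099, 0.0096], [0.0, 0.0094, 0.01], [0.0, 0.0091, 0.0104]] 
rot [[0.0057, 0.0, 0.0], [0.0058, 0.0001, 0.0], [0.0058, 0.0, 0.0], [0.0058, 0.0, 0.0], [0.0058, 0.0, 0.0], [0.0058, 0.0001, 0.0], [0.0058, 0.0, 0.0], [0.0058, 0.0, 0.0], [0.0058, 0.0001, 0.0], [0.0058, 0.0, 0.0]]
dp [[0.0, 0.0086, 0.0107], [0.0, 0.0082, 0.0111], [0.0001, 0.0077, 0.0115], [0.0, 0.0073, 0.0117], [0.0, 0.0068, 0.012], [0.0, 0.0063, 0.0124], [0.0, 0.0058, 0.0125], [0.0, 0.0053, 0.0128], [0.0, 0.0048, 0.013], [0.0, 0.0043, 0.0133]] 
rot [[0.0058, 0.0, 0.0], [0.0058, 0.0, 0.0], [0.0058, 0.0001, 0.0], [0.0058, 0.0, 0.0], [0.0057, 0.0, 0.0], [0.0058, 0.0001, 0.0], [0.0058, 0.0, 0.0], [0.0058, 0.0, 0.0], [0.0058, 0.0, 0.0], [0.0058, 0.0001, 0.0]]
max mm 11.182271683338765 deg 1.4311980994956641 end [0.6237 0.1138 0.1785]
```

The handle is held. Closing along the arc.

{"method": "move_arm", "body": {"jaw": [255, 255, 255, 255, 255, 255, 255, 255, 255, 255], "dp": [[-0.0004, 0.0133, 0.0001], [0, 0.0135, 0.0016], [0, 0.0135, 0.0022], [0, 0.0134, 0.0027], [0, 0.0133, 0.0033], [0, 0.0132, 0.0038], [0, 0.013, 0.0044], [0, 0.0128, 0.0048], [0, 0.0126, 0.0054], [0, 0.0124, 0.006]], "rotation": [[0.0079, 0, -0.0009], [0.0058, 0, 0], [0.0058, 0, 0], [0.0058, 0, 0], [0.0058, 0, 0], [0.0058, 0, 0], [0.0058, 0, 0], [0.0058, 0, 0], [0.0058, 0, 0], [0.0058, 0, 0]]}}

```text
clock: 27.4
position: [0.5797, 0.2624, 0.3177]
tool_rot: [2.829, 0.001, 0.289]
force: [0.4, 4.0, -0.1]
grip_width: 0.011
```

{"method": "move_arm", "body": {"jaw": [255, 255, 255, 255, 255, 255, 255, 255, 255, 255], "dp": [[0, 0.0121, 0.0064], [0, 0.0118, 0.0069], [0, 0.0116, 0.0074], [0, 0.0112, 0.0078], [0, 0.0109, 0.0083], [0, 0.0106, 0.0088], [0, 0.0102, 0.0092], [0, 0.0099, 0.0096], [0, 0.0094, 0.01], [0, 0.0091, 0.0104]], "rotation": [[0.0058, 0, 0], [0.0058, 0, 0], [0.0058, 0, 0], [0.0058, 0, 0], [0.0058, 0, 0], [0.0058, 0, 0], [0.0058, 0, 0], [0.0058, 0, 0], [0.0058, 0, 0], [0.0058, 0, 0]]}}

```text
clock: 28.65
position: [0.6074, 0.1677, 0.2706]
tool_rot: [3.01, 0.003, 0.288]
force: [3.5, 2.9, 2.4]
grip_width: 0.0109
```

```bash
python3 - <<'E'
import h
from h import *
st()
h.TUB=np.array([.60305,.1832,.2885])
back=.014
T=lambda a:.5*(a-.155)/1.6
a0=np.linspace(1.747,0.0,31)[20]
print(a0,arc(a0,T(a0),back)[0]-bot.observe()["position"])
plan([(*arc(a,T(a),back),1) for a in np.linspace(a0,0.0,11)[1:]])
E
```

```text
28.65 [0.6074 0.1677 0.2706] [3.01e+00 3.00e-03 2.88e-01] [3.5 2.9 2.4] 0.0109 [-0.28  0.51 -0.22  1.53  0.26  1.16 -1.87]
0.5823333333333334 [0.00010064 0.0003604  0.00120603]
dp [[0.0003, 0.0085, 0.0092], [0.0, 0.0081, 0.0111], [0.0, 0.0078, 0.0114], [0.0, 0.0072, 0.0118], [0.0, 0.0068, 0.012], [0.0, 0.0063, 0.0123], [0.0, 0.0059, 0.0126], [0.0, 0.0053, 0.0128], [0.0, 0.0047, 0.013], [0.0, 0.0043, 0.0132]] 
rot [[0.0051, 0.0007, 0.0], [0.0057, 0.0, 0.0], [0.0058, 0.0, 0.0], [0.0058, 0.0001, 0.0], [0.0058, 0.0, 0.0], [0.0058, 0.0, 0.0], [0.0058, 0.0001, 0.0], [0.0058, 0.0, 0.0], [0.0058, 0.0, 0.0], [0.0058, 0.0001, 0.0]]
max mm 11.130354891017626 deg 1.0441551608836688 end [0.6236 0.1139 0.1785]
```

{"method": "move_arm", "body": {"jaw": [255, 255, 255, 255, 255, 255, 255, 255, 255, 255], "dp": [[0.0003, 0.0085, 0.0092], [0, 0.0081, 0.0111], [0, 0.0078, 0.0114], [0, 0.0072, 0.0118], [0, 0.0068, 0.012], [0, 0.0063, 0.0123], [0, 0.0059, 0.0126], [0, 0.0053, 0.0128], [0, 0.0047, 0.013], [0, 0.0043, 0.0132]], "rotation": [[0.005, 0.0007, 0], [0.0058, 0, 0], [0.0058, 0, 0], [0.0058, 0, 0], [0.0058, 0, 0], [0.0058, 0, 0], [0.0058, 0, 0], [0.0058, 0, 0], [0.0058, 0, 0], [0.0058, 0, 0]]}}

```text
clock: 29.9
position: [0.6234, 0.1139, 0.1783]
tool_rot: [-3.093, 0.001, 0.289]
force: [-2.8, -1.1, 3.0]
grip_width: 0.0111
```

{"method": "move_arm", "body": {"jaw": [255, 255, 255], "dp": [[0, 0.001, 0.003], [0, 0, 0], [0, 0, 0]], "rotation": [[0, 0, 0], [0, 0, 0], [0, 0, 0]]}}

```text
clock: 30.28
position: [0.6236, 0.1134, 0.1765]
tool_rot: [-3.095, 0.001, 0.289]
force: [-1.1, -5.3, -4.2]
grip_width: 0.0107
```

```bash
python3 - <<'E'
from h import *
st()
T0=np.array([.60305,.1832,.2885])
o=bot.observe();Q=R.from_euler('xyz',o["tool_rot"]);p=o["position"]
h=p-Q.apply([0,0,.0145]); d=h-pose(T0,(0,.112,.1405))[0]; Y=np.array([-np.sin(T0[2]),np.cos(T0[2]),0]); print('lid a',np.arctan2(d[2],-d@Y)-np.arctan2(.052,.185),np.hypot(d[2],d@Y))
E
```

```text
30.27 [0.6236 0.1134 0.1765] [-3.095e+00  1.000e-03  2.890e-01] [-1.1 -5.3 -4.2] 0.0107 [-0.07  0.61 -0.27  1.61  0.13  0.94 -1.66]
lid a -0.008264915318459853 0.19218226441784297
```

No clear stop force yet. Press a bit further.

{"method": "move_arm", "body": {"jaw": [255, 255, 255, 255], "dp": [[0, 0, 0.003], [0, 0, 0.003], [0, 0, 0], [0, 0, 0]], "rotation": [[0, 0, 0], [0, 0, 0], [0, 0, 0], [0, 0, 0]]}}

```text
clock: 30.78
position: [0.6245, 0.1134, 0.1743]
tool_rot: [-3.096, -0.002, 0.288]
force: [-8.4, -9.8, 26.4]
grip_width: 0.0114
```

It is firmly against the stop at 26 N. Release and rise, then check the lid in the image.

{"method": "move_arm", "body": {"jaw": [120, 120, 120, 120, 120, 120, 120, 120, 120, 120], "dp": [[0, 0, 0], [0, 0, 0], [0, 0, 0], [0, 0, 0], [0, 0, -0.02], [0, 0, -0.03], [0, 0, -0.04], [0, 0, -0.05], [0, 0, -0.05], [0, 0, 0]], "rotation": [[0, 0, 0], [0, 0, 0], [0, 0, 0], [0, 0, 0], [0, 0, 0], [0, 0, 0], [0, 0, 0], [0, 0, 0], [0, 0, 0], [0, 0, 0]]}}

```text
clock: 32.02
position: [0.6268, 0.1073, 0.3279]
tool_rot: [-3.095, -0.005, 0.288]
force: [-1.1, 0.3, 0.0]
grip_width: 0.0454
```

```bash
python3 - <<'E'
from h import *
from workcell import grab_frame
st()
s=grab_frame("scene"); cv2.imwrite("pics/scene5.png",s)
im=cv2.resize(s[160:310,270:430],(640,600),interpolation=cv2.INTER_CUBIC)
for a,c in((0,(0,255,255)),(.05,(255,255,0))):
  for P in [(-.136,-.228,.0135),(.136,-.228,.0135),(.136,.004,.0135)]:
    q=(proj("scene",pose(TUB,lidpt(a,P)))[0]-[270,160]+.5)*4-.5; cv2.circle(im,tuple(map(int,q)),3,c,1)
cv2.imwrite("pics/s5.png",im)
P=pose(TUB,(-.165,.07,.122))[0];print(P)
plan([([P[0],P[1],.29],tool(TUB[2]),8),([P[0],P[1],.14],tool(TUB[2]),6)])
E
```

```text
32.02 [0.6268 0.1073 0.3279] [-3.095 -0.005  0.288] [-1.1  0.3  0. ] 0.0454 [-0.05  0.47 -0.29  1.43  0.09  1.25 -1.62]
[0.42680618 0.20365235 0.122     ]
dp [[-0.0256, -0.023, 0.0066], [-0.0256, -0.0231, 0.0065], [-0.0256, -0.0231, 0.0064], [-0.0256, -0.0231, 0.0062], [-0.0256, -0.0231, 0.0061], [-0.0256, -0.0231, 0.006], [-0.0257, -0.0232, 0.0058], [-0.0257, -0.0231, 0.0057], [0.0, 0.0, 0.0312], [0.0, 0.0, 0.0313]] 
rot [[-0.0019, -0.0001, 0.0002], [-0.0019, -0.0001, 0.0002], [-0.0019, -0.0001, 0.0002], [-0.0019, -0.0001, 0.0002], [-0.0018, -0.0001, 0.0002], [-0.0019, -0.0001, 0.0002], [-0.0018, -0.0001, 0.0002], [-0.0019, 0.0, 0.0003], [0.0, 0.0, 0.0], [0.0, 0.0, 0.0]]
dp [[0.0, 0.0, 0.0312], [0.0, 0.0, 0.0313], [0.0, 0.0, 0.0312], [0.0, 0.0, 0.0313]] 
rot [[0.0, 0.0, 0.0], [0.0, 0.0, 0.0], [0.0, 0.0, 0.0], [0.0, 0.0, 0.0]]
max mm 28.084102264448475 deg 0.3462369131100842 end [0.4268 0.2036 0.14  ]
```

View pics/s5.png

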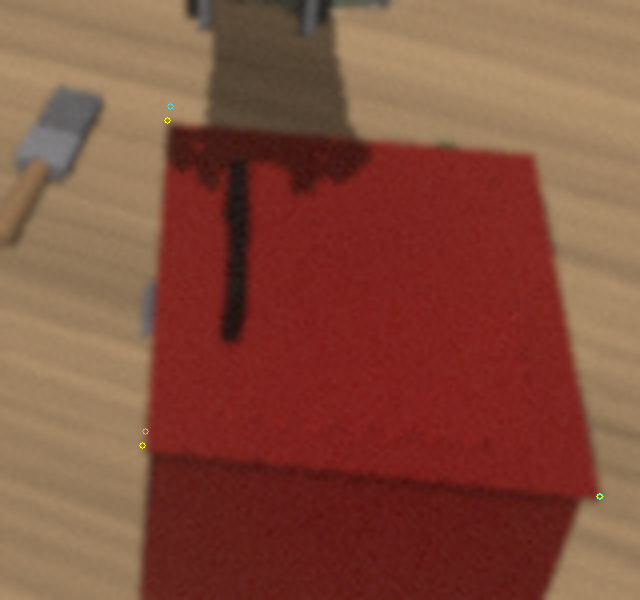

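The lid is shut: no gap, and both edges sit on the tub. The hook leg shows outside the rim at (150,305). Next, close the fingers and go to the button.

{"method": "move_arm", "body": {"jaw": [255, 255, 255, 255, 255, 255, 255, 255, 255, 255], "dp": [[-0.0256, -0.023, 0.0066], [-0.0256, -0.023, 0.0065], [-0.0256, -0.023, 0.0064], [-0.0256, -0.023, 0.0062], [-0.0256, -0.023, 0.006], [-0.0256, -0.023, 0.006], [-0.0256, -0.023, 0.0058], [-0.0256, -0.023, 0.0057], [0, 0, 0], [0, 0, 0]], "rotation": [[-0.0019, 0, 0], [-0.0019, 0, 0], [-0.0019, 0, 0], [-0.0019, 0, 0], [-0.0019, 0, 0], [-0.0019, 0, 0], [-0.0019, 0, 0], [-0.0019, 0, 0], [0, 0, 0], [0, 0, 0]]}}

```text
clock: 33.33
position: [0.4267, 0.2022, 0.2882]
tool_rot: [3.141, 0.001, 0.289]
force: [0.0, 0.4, 0.0]
grip_width: -0.0004
```

```bash
python3 - <<'E'
from h import *
st()
P=pose(TUB,(-.165,.07,.122))[0]
plan([([P[0],P[1],.132],tool(TUB[2]),6)])
E
```

```text
33.33 [0.4267 0.2022 0.2882] [3.141e+00 1.000e-03 2.890e-01] [0.  0.4 0. ] -0.0004 [-0.25  0.23 -0.37  1.9   0.1   1.03 -1.95]
dp [[0.0001, -0.0003, 0.0325], [0.0001, -0.0003, 0.0326], [0.0001, -0.0003, 0.0325], [0.0002, -0.0003, 0.0326], [0.0001, -0.0003, 0.0325], [0.0001, -0.0003, 0.0326]] 
rot [[0.0, 0.0, 0.0003], [0.0, 0.0, 0.0003], [0.0, 0.0001, 0.0002], [0.0001, 0.0, 0.0003], [0.0, 0.0001, 0.0002], [0.0001, 0.0, 0.0003]]
max mm 26.081595043248406 deg 0.056920997883030816 end [0.4268 0.2036 0.132 ]
```

{"method": "move_arm", "body": {"jaw": [255, 255, 255, 255, 255, 255, 255], "dp": [[0, -0.0003, 0.0325], [0, -0.0003, 0.0325], [0, -0.0003, 0.0325], [0, -0.0003, 0.0325], [0, -0.0003, 0.0325], [0, -0.0003, 0.0325], [0, 0, 0]], "rotation": [[0, 0, 0], [0, 0, 0], [0, 0, 0], [0, 0, 0], [0, 0, 0], [0, 0, 0], [0, 0, 0]]}}

```text
clock: 34.2
position: [0.4256, 0.203, 0.131]
tool_rot: [3.141, 0.004, 0.288]
force: [-0.4, 0.5, 0.7]
grip_width: 0.0001
```

{"method": "move_arm", "body": {"jaw": [255, 255, 255, 255, 255], "dp": [[0, 0, 0.005], [0, 0, 0.005], [0, 0, 0.005], [0, 0, 0.0045], [0, 0, 0]], "rotation": [[0, 0, 0], [0, 0, 0], [0, 0, 0], [0, 0, 0], [0, 0, 0]]}}

```text
clock: 34.83
position: [0.4263, 0.2039, 0.1168]
tool_rot: [3.141, -0.0, 0.289]
force: [2.1, -0.8, 4.4]
grip_width: -0.0
```

{"method": "move_arm", "body": {"jaw": [255, 255, 255, 255], "dp": [[0, 0, 0.0015], [0, 0, 0.002], [0, 0, 0], [0, 0, 0]], "rotation": [[0, 0, 0], [0, 0, 0], [0, 0, 0], [0, 0, 0]]}}

```text
clock: 35.33
position: [0.4264, 0.204, 0.1154]
tool_rot: [3.141, -0.001, 0.289]
force: [-7.0, -6.2, 41.7]
grip_width: 0.0
```

{"method": "move_arm", "body": {"jaw": [255, 255, 255, 255, 255, 255, 255, 255], "dp": [[0, 0, -0.01], [0, 0, -0.02], [0, 0, -0.04], [0, 0, -0.06], [0, 0, -0.06], [0, 0, -0.06], [0, 0, 0], [0, 0, 0]], "rotation": [[0, 0, 0], [0, 0, 0], [0, 0, 0], [0, 0, 0], [0, 0, 0], [0, 0, 0], [0, 0, 0], [0, 0, 0]]}}

```text
clock: 36.33
position: [0.4256, 0.2037, 0.3133]
tool_rot: [3.141, 0.001, 0.289]
force: [-0.2, 0.4, -1.1]
grip_width: 0.0001
```

```bash
python3 - <<'E'
from h import *
from workcell import grab_frame
st()
s=grab_frame("scene"); t=grab_frame("top")
cv2.imwrite("pics/fin.png",np.vstack([cv2.resize(s[80:330,100:450],(420,300)),cv2.resize(t[90:290,100:450],(420,240))]))
E
```

```text
36.33 [0.4256 0.2037 0.3133] [3.141e+00 1.000e-03 2.890e-01] [-0.2  0.4 -1.1] 0.0001 [-0.24  0.21 -0.38  1.86  0.09  1.09 -1.94]
```

View pics/fin.png

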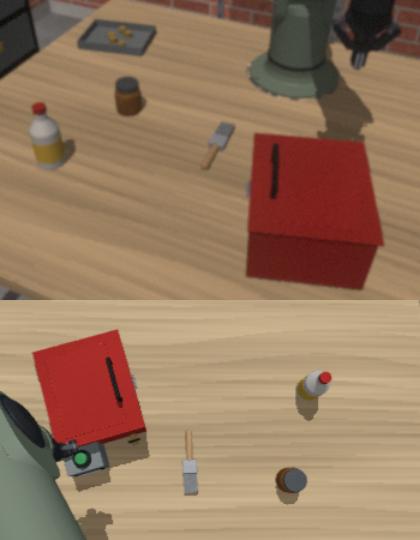

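```bash
python3 -c "
from workcell import workorder; print(workorder.job_done())"
```

```text
the job is handed in; nothing more can be done
None
```

The job is done and handed in at about 36 s of robot time. In order, I:
- opened the lid to its stop (about 1.75 rad)
- hung the basket by its hook over the -y rim and let go
- shut the lid
- pressed the green button and backed off

**Checks that held:**
- **Basket:** the image taken after release shows it hanging on the rim, leaning slightly, with the pulley in it. After the lid was shut, only the hook's leg outside the rim could be seen.
- **Lid:** it met its stop at 26 N, and the image shows no gap.
- **Button:** it went fully in, with the fingertips 6.6 mm below its rest height. The fingers are well clear of it now. I did not measure that it sprang back.
- **Other things:** the bottle, jar and brush look undisturbed in both cameras.

**Checks that disagreed:**
- **Button force:** the last push read 41.7 N at the wrist, because the button bottomed out under the closed fingertips. That is over 40 N, but it was the fingertips pressing, not the arm or the gripper's body, and it is far below the 120 N wrist limit.
- **Lid overlay:** the predicted shut-lid corners sat about 2 px off the picture, in the direction of fully shut, so I put it down to fit error.

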